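Right the fallen tin against the comparator wall

TASK

A flat tin of lens cleaner has been knocked over on the bench, its cap pointing at the side wall of the document comparator. Raise its cap end and leave it leaning with its cap on that wall, let go, then push its foot in along the bench so that the cap slides up the wall until the tin stands, and go on until it bears firmly but gently, flat and square, against the wall. Never press it hard against the machine and leave the other things where they are.

Things in the scene. Friction and masses are not known exactly. Their poses are not given: they have to be found in the camera images.
- tin: Fallen closed metal tin with a paper band, body 155 x 90 x 45, a round black cap 30 across, 30 long in the middle of one end (185 in all). Lies on a broad face. Origin: middle of that face, 77.5 from the foot end. x axis from foot to cap (level lying, straight up when it stands), y across the width, z through the thickness (up lying; away from the wall when it stands).
- tin_center (a point): Centre of the tin's body without cap: 77.5 from the foot, 22.5 from the broad faces. Axes as the tin. Weighs 0.38 to 0.65 kg, evenly filled. Within about 15 degrees of upright the tin rocks upright on its foot by itself.
- tin_cap (a point): Centre of the tin's cap (30 across, 30 long), on the tin's long axis, 92.5 from the body's centre, 170 from the foot, 22.5 above the bench while the tin lies. Axes as the tin.
- comparator: Document comparator, a heavy white machine that does not move. Origin: at bench level in the middle of its side facing the tin. x points level into the machine, square to that side; y along it, z up. The side is a rigid upright cover, 330 long, 200 high; above it a hood, set back 80, rises to 307. The cover's face is not measured: it stands 0 to 10 proud of the origin, towards the tin.
- wall_mid (a point): 100 above the comparator's origin. Friction of tin, bench and cover is 0.5 to 0.7: raised 40 to 70 degrees with its cap on the cover the tin stays leaning. Pushing its foot in takes 2 to 10 N, sliding it upright 2 to 5 N. Seat it by pressing tin and cover together with over 3 N for a moment (some 4 N per mm of further push); over 15 N between them is too hard.
- loupe: Bystander: black magnifier, 42 across, 45 high, beside the wall. Origin under its middle.
- jar: Bystander: small clear jar, 44 across, 62 high, beside the wall. Origin under its middle.
- mug: Bystander: white mug, 76 across, 90 high. Origin under its middle.
- mouse: Bystander: black computer mouse, about 75 x 60, 34 high, on a mat. Origin under its middle.
- slidebox: Bystander: grey slide box, 90 x 60 x 30 high. Origin under its middle.
There are look-alikes about, which are no part of the job. There is more than one size of the tin; the one meant has the size given above.

How it is judged:
On the way, in this order (a step that is already met when the one before it is completed fails the run):
1. the tin leans with its top end on the comparator's wall, raised 30 to 73 degrees from the bench, and the fingers have let go of it (angle between tin_center's own x axis and vertical between 0.3 and 1.05 rad and contact force between tin and comparator above 0.2 N and contact force between the fingers and tin below 0.05 N and linear speed of tin below 0.02 m/s), for 0.2 s.
2. while it still leans on the wall, the fingers push it low down, at its foot (height (world z) of the grasp point below 0.1 m and contact force between the fingers and tin above 0.5 N and contact force between tin and comparator above 0.5 N and angle between tin_center's own x axis and vertical above 0.15 rad), for 0.1 s.
3. the tin stands and is pressed flat against the wall with more than 3 N (angle between tin_center's own x axis and vertical below 0.05 rad and x of tin_center in the frame of comparator above -0.0365 m and angle between the z axis of tin and the x axis of comparator, either way round below 0.07 rad and contact force between tin and comparator above 3 N), for 0.15 s.
At the end, for the whole second after the job is handed in: The tin stands still on its foot on the bench (within 0.05 rad of upright) where it was seated, its broad face to the comparator's side cover, square within 0.07 rad, its body's centre less than 36.5 mm in front of the comparator's origin, released (angle between tin_center's own x axis and vertical below 0.05 rad and x of tin_center in the frame of comparator above -0.0365 m and angle between the z axis of tin and the x axis of comparator, either way round below 0.07 rad and height (world z) of tin_center below 0.082 m and linear speed of tin below 0.01 m/s and angular speed of tin below 0.05 rad/s); the robot touches nothing.
It fails at once if the tin is pressed against the comparator with more than 15 N (contact force between tin and comparator above 15 N).
It fails at once if the arm or fingers push the comparator with more than 20 N (contact force between any of the arm, the fingers and comparator above 20 N).
It fails at once if one of the other loose things is moved more than 20 mm (distance of any of loupe, jar, mug, mouse, slidebox from where it was at the start of the episode above 0.02 m).
It also fails if it takes over 72 s, if anything falls off the work surface, if the arm or the gripper's body presses on something with over 40 N, if the wrist force passes 120 N, or if a joint passes its speed limit or range.

ROBOT

A 7-joint arm with a two-finger parallel gripper is mounted at the origin on the work surface. World frame = base frame: x ahead of the robot, y to its left, z up, the work surface at z = 0. Lengths are in m, angles in rad, forces in N, time in s.
With the tool pointing down it reaches from about 0.35 to 0.9 m from the base axis. Payload 8.1 kg.
Tool frame: the origin (TCP) lies at the very end of the fingers, on their centre line; the grasp point (between the pads) lies 19 mm behind it; x points along the fingers, y is the direction in which the jaws open and shut, and the axes are right-handed (so a half turn about x gives the same grasp; the last joint's range is limited). The gripper opens to 92 mm and grips with 3 to 60 N. Pads are 19 mm wide; open, the fingers measure 130 mm over their backs; the gripper's body (75 mm by 190 mm) begins 47 mm behind the grasp point.
Start: joints at [-1.265, 0.434, 0.025, 1.573, -0.012, 1.134, -0.075], TCP at [0.248, 0.574, 0.227] pointing down, gripper open.
Joint ranges: [-2.62, 2.62], [-0.44, 2.09], [-1.27, 1.32], [0.08, 2.57], [-1.32, 4.46], [0.12, 2], [-2.74, 2.74]. Speed limits (rad/s): [2.22, 2.22, 3.01, 3.01, 3.14, 3.14, 3.14].

INTERFACE

Orientations are given as a rotation vector (axis times angle).
In Python, from cell import * gives the robot as it stands.
- The arm moves only by the shell command python3 -m handwheel 'ROWS' [FORCE]. ROWS is JSON, a list of rows, each a list of 7 numbers: the opening, from 0 (shut) to 1 (fully open), then the shift along the tool's x, y, z in m, then the turn, a rotation vector about the tool's x, y, z in rad. A call has 1 to 10 rows; each row shifts and turns the commanded pose from where the row before left it, along the tool's axes as they then stand; what a row does not reach is not made up. A row lasts 1/10 s, in which the tool goes at most 50 mm and 8.59 degrees, less where a joint would pass 70% of its speed; a pose out of reach is approached as far as the arm can. A call is refused whole if a number of a shift passes 0.05 or a number of a turn 0.15, either way. A call with a gripper value outside its range is refused whole. The fingers move at their own pace and stop on an object; FORCE is the grip in N (left out, the last holds). Time passes only in rows, so rows that do not move let the fingers close. It gives the time, the measured TCP pose, the force and the opening at its end, in the units of the state.
- observe(): the state, without advancing time (a new reading comes with each control period).
- get_image(name): name is "scene" or "side" or "wrist"; returns (picture, depth): 400x640x3 uint8, blue, green, red; 400x640 float32, m along the optical axis (not along the pixel's ray), 0 where there is no reading.
- get_calibration(name): a dict with "camera_matrix" (3x3 intrinsics, pixels), "k1" (the pictures are not rectified: a ray, as slopes to the right and down, at radius r is drawn at 1 + k1 r^2 times it, then the intrinsics apply), "pose" (4x4, takes a point from camera to world coordinates). Camera axes: x right, y down, z forward; pixel columns grow to the right and rows downward; lengths in m; the calibration is good to about 2 mm. A picture is of the moment at which its call begins: read the wrist's pose just before it. get_calibration takes no time and is no camera call; for the wrist camera it gives the pose at the moment of the call.
- sign_off(): hands the job in, once; it reports no verdict.
The state is a dict: "clock": time; "joints": joint angles; "dq": joint speeds; "joint_efforts": joint torques, N m; "position": TCP position; "ee_rot": TCP orientation; "force": force on the tool from outside, world axes, zero at the start; "ft_torque": the same for the moment, N m; "width": opening from 0.0 (shut) to 1.0 (fully open).
Only numpy, scipy, OpenCV 4.12 (cv2) and the standard library are available. Lean on these libraries where they do the work, as an engineer would, in place of code of your own. Each camera call takes 0.05 s, during which the arm holds its last target. There are 200 camera calls.

## Working session

There is one attempt and no reset: what is moved stays moved. The work goes in short steps, Python scripts to look and compute and a shell command to move; the robot and the scene stay as the last step left them, time stands still between calls to the robot, and variables do not carry over. Pictures are saved under pics/ and viewed, about 8 in all and at most 12, crops included, and the job is handed in when it is done.

```bash
ls; mkdir -p pics; python3 - <<'E'
from cell import *
import cv2,numpy as np
s=observe();print({k:np.round(v,3).tolist() for k,v in s.items()})
for n in ("scene","side"):
    im,d=get_image(n); cv2.imwrite(f"pics/{n}0.png",im); np.savez(f"pics/{n}0.npz",im=im,d=d)
    c=get_calibration(n);print(n,np.round(c["camera_matrix"],1).tolist(),c["k1"],np.round(c["pose"],3).tolist(),(d>0).mean())
E
```

```text
pics
{'clock': 0.0, 'joints': [-1.265, 0.435, 0.025, 1.574, -0.012, 1.134, -0.075], 'dq': [-0.001, -0.001, 0.001, -0.001, -0.001, 0.001, 0.0], 'joint_efforts': [0.0, -66.783, 0.985, -31.446, -0.061, 0.043, 0.0], 'position': [0.248, 0.573, 0.226], 'ee_rot': [0.32, 1.547, -0.322], 'force': [0.276, 0.399, 0.744], 'ft_torque': [0.038, -0.008, -0.041], 'width': 0.999}
scene [[474.3, 0.0, 315.6], [0.0, 474.3, 191.5], [0.0, 0.0, 1.0]] 0.026073825308686027 [[0.207, 0.749, -0.629, 1.254], [0.978, -0.147, 0.147, -0.163], [0.017, -0.646, -0.763, 1.043], [0.0, 0.0, 0.0, 1.0]] 0.99610546875
side [[435.4, 0.0, 316.2], [0.0, 435.4, 203.8], [0.0, 0.0, 1.0]] -0.04817455082114877 [[0.909, -0.266, 0.32, 0.116], [-0.416, -0.605, 0.679, -0.808], [0.013, -0.751, -0.661, 0.893], [0.0, 0.0, 0.0, 1.0]] 0.99587890625
```

View pics/scene0.png

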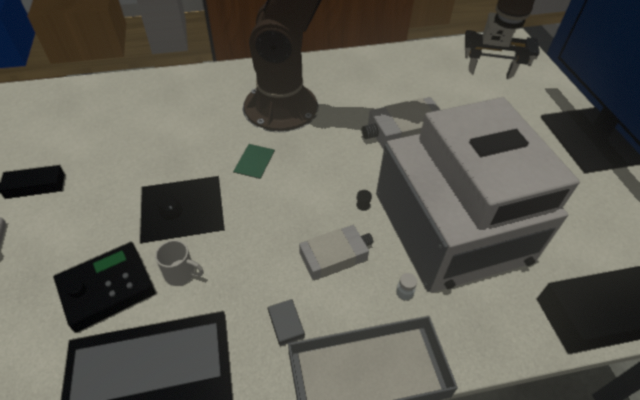

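View pics/side0.png

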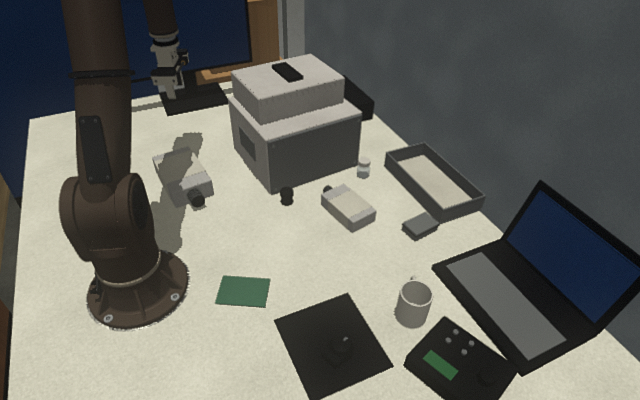

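Seen: candidate tins at scene (335,250) with its cap at (367,240) towards the wall, and at scene (400,122) with its cap at (370,131). The side view shows them at (348,207) and (185,178). The loupe is at (364,199), the jar at (407,287) and the slide box at (286,321). I'll measure both tins and crop the first.

```bash
cat > h.py <<'E'
import numpy as np, cv2
from scipy.spatial.transform import Rotation as R
from cell import *
def rays(n,uv,c=None):
    c=c or get_calibration(n); 
    p=cv2.undistortPoints(np.float32(uv).reshape(-1,1,2),c["camera_matrix"],np.array([c["k1"],0,0,0.]))[:,0]
    return np.c_[p,np.ones(len(p))],np.array(c["pose"])
def cloud(n,d,c=None):
    v,u=np.mgrid[:400,:640]; r,T=rays(n,np.c_[u.ravel(),v.ravel()],c)
    return ((r*d.reshape(-1,1))@T[:3,:3].T+T[:3,3]).reshape(400,640,3)
def onplane(n,uv,z):
    r,T=rays(n,uv); w=r@T[:3,:3].T; return T[:3,3]+w*((z-T[2,3])/w[:,2])[:,None]
E
python3 - <<'E'
from h import *
for n,boxes in (("scene",dict(tinA=(290,215,385,285),tinB=(355,90,445,145),loupe=(352,185,376,212),jar=(393,270,420,302),box=(262,295,308,348),mug=(150,235,208,290))),("side",dict(tinA=(315,175,382,235),tinB=(145,140,220,215),loupe=(275,180,297,208),jar=(353,150,375,182),box=(398,205,442,242)))):
    f=np.load(f"pics/{n}0.npz"); P=cloud(n,f["d"]); 
    print(n,"table z",np.median(P[300:330,210:250,2]))
    for k,(a,b,c,d) in boxes.items():
        q=P[b:d,a:c].reshape(-1,3)
        for lo,hi in ((.01,.035),(.035,.055),(.055,.1)):
            m=q[(q[:,2]>lo)&(q[:,2]<hi)]
            if len(m)>25:
                r=cv2.minAreaRect(np.float32(m[:,:2]*1000)); print(k,lo,len(m),np.round(m.mean(0),3),np.round(r[0]),np.round(r[1]),round(r[2],1))
    # comparator side face: fit from points with .03<z<.19
    if n=="scene":
        q=P[130:290,370:470].reshape(-1,3)
        m=q[(q[:,2]>.03)&(q[:,2]<.19)]; print("wallpts",len(m),np.round(np.percentile(m,[5,50,95],axis=0),3).tolist())
        t=q[(q[:,2]>.19)&(q[:,2]<.21)]; print("coverTop",np.round(cv2.minAreaRect(np.float32(t[:,:2]*1000))[0]),len(t))
        cv2.imwrite("pics/cropA.png",cv2.resize(cv2.convertScaleAbs(f["im"][80:300,280:450],alpha=1.3),None,fx=2.7,fy=2.7))
E
```

```text
scene table z 0.0013613341718855532
tinA 0.01 418 [0.649 0.04  0.024] [631.  47.] [ 87. 190.] 2.5
tinA 0.035 2029 [0.621 0.035 0.045] [615.  49.] [ 95. 186.] 11.6
tinB 0.01 124 [0.223 0.256 0.026] [212. 250.] [124.  49.] 10.2
tinB 0.035 349 [0.234 0.284 0.046] [228. 299.] [169. 114.] 39.9
tinB 0.055 1650 [0.195 0.357 0.063] [198. 359.] [135. 253.] 6.9
loupe 0.01 65 [0.482 0.151 0.022] [481. 153.] [42. 21.] 78.0
loupe 0.035 165 [0.473 0.154 0.044] [471. 155.] [41. 39.] 22.3
jar 0.01 128 [0.761 0.178 0.024] [746. 200.] [40. 86.] 26.3
jar 0.035 76 [0.764 0.173 0.043] [761. 175.] [40. 22.] 54.4
jar 0.055 221 [0.755 0.181 0.062] [754. 181.] [39. 38.] 17.4
box 0.01 1097 [ 0.783 -0.115  0.029] [ 792. -113.] [123.  62.] 8.3
box 0.035 70 [ 0.845 -0.097  0.044] [ 814. -108.] [85. 43.] 16.6
box 0.055 67 [ 0.849 -0.101  0.06 ] [ 848. -100.] [11. 43.] 9.9
mug 0.01 331 [ 0.596 -0.349  0.024] [ 593. -359.] [ 82. 119.] 6.7
mug 0.035 293 [ 0.595 -0.352  0.045] [ 593. -354.] [ 84. 125.] 5.8
mug 0.055 722 [ 0.593 -0.347  0.076] [ 600. -345.] [102.  75.] 29.8
wallpts 5131 [[0.264, 0.191, 0.037], [0.671,
[... 151 characters left out ...]
. 177.] 67.5
tinA 0.035 1197 [0.615 0.03  0.044] [615.  49.] [ 95. 187.] 11.6
tinB 0.01 290 [0.192 0.279 0.023] [157. 336.] [109. 257.] 38.6
tinB 0.035 388 [0.198 0.272 0.046] [157. 338.] [108. 260.] 38.1
tinB 0.055 1702 [0.194 0.366 0.063] [197. 360.] [128. 260.] 7.9
loupe 0.01 187 [0.479 0.186 0.022] [474. 186.] [99. 61.] 60.4
loupe 0.035 178 [0.469 0.169 0.043] [475. 174.] [79. 52.] 88.0
jar 0.01 119 [0.747 0.186 0.023] [749. 199.] [37. 81.] 2.4
jar 0.035 86 [0.748 0.192 0.045] [750. 199.] [35. 79.] 6.7
jar 0.055 106 [0.752 0.19  0.061] [752. 201.] [38. 78.] 1.4
box 0.01 691 [ 0.783 -0.115  0.026] [ 807. -102.] [173.  81.] 23.8
box 0.035 55 [ 0.844 -0.098  0.043] [844. -95.] [ 7. 49.] 1.7
```

View pics/cropA.png

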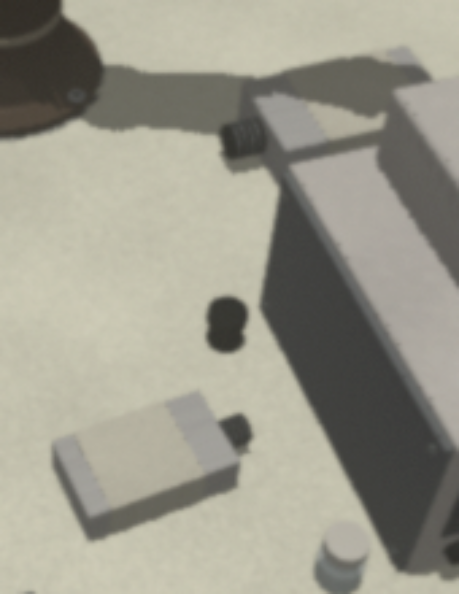

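The match is the tin at scene (335,250): 45 high, about 95 x 186 overall, cap at (367,240). The one at (400,122) is 63 high, so it is the larger look-alike. Next I fit the wall.

```bash
python3 - <<'E'
from h import *
Q=[]
for n in("scene","side"):
    f=np.load(f"pics/{n}0.npz"); P=cloud(n,f["d"]); Q.append(P.reshape(-1,3))
    q=Q[-1]; m=q[(q[:,2]>.06)&(q[:,2]<.185)&(q[:,0]>.3)&(q[:,0]<.85)&(q[:,1]>.1)&(q[:,1]<.45)]
    # ransac line in xy
    rng=np.random.default_rng(0);best=None
    for _ in range(400):
        a,b=m[rng.integers(len(m),size=2),:2]; t=b-a; L=np.hypot(*t)
        if L<.08: continue
        nn=np.array([-t[1],t[0]])/L; i=abs((m[:,:2]-a)@nn)<.004
        if best is None or i.sum()>best.sum(): best=i
    k=m[best]; c=k[:,:2].mean(0); t=np.linalg.svd(k[:,:2]-c,full_matrices=False)[2][0]; t*=np.sign(t[0])
    s=(k[:,:2]-c)@t; print(n,len(m),best.sum(),"c",c,"t",t,"deg",np.degrees(np.arctan2(t[1],t[0])),"ends",c+t*s.min(),c+t*s.max(),"std",((k[:,:2]-c)@[-t[1],t[0]]).std())
    g=q[(q[:,2]>.035)&(q[:,2]<.055)&(q[:,0]>.5)&(q[:,0]<.72)&(q[:,1]>-.07)&(q[:,1]<.15)]
    d=np.array([-.2,.98]); d/=np.hypot(*d); r=cv2.minAreaRect(np.float32(g[:,:2]*1000)); print(np.round(r[0]),np.round(r[1]),r[2], "along",np.percentile(g[:,:2]@d,[.5,99.5]),"across",np.percentile(g[:,:2]@[d[1],-d[0]],[.5,99.5]))
s=observe(); print(R.from_rotvec(s["ee_rot"]).as_matrix().round(3),s["position"])
E
```

```text
scene 5055 2652 c [0.61797605 0.22045142] t [0.99506482 0.09922705] deg 5.6946624697049035 ends [0.43574928 0.20227991] [0.76531736 0.23514417] std 0.000956330085000455
[615.  49.] [ 95. 186.] 11.568244934082031 along [-0.16692419  0.0106897 ] across [0.56629643 0.65899903]
side 4042 2861 c [0.59038715 0.21920731] t [0.99537192 0.09609753] deg 5.51449242764307 ends [0.43185152 0.20390159] [0.76653597 0.23621348] std 0.0017924553714911624
[615.  49.] [ 95. 187.] 11.64003849029541 along [-0.16762691  0.01129343] across [0.56595759 0.65903501]
[[-0.     0.398  0.918]
 [-0.001  0.918 -0.398]
 [-1.    -0.001  0.   ]] [0.24831572 0.57307359 0.22605169]
```

```bash
python3 -m handwheel '[[1,-0.04,0,0,0.14,0,0],[1,-0.04,0,0,0.14,0,0],[1,-0.04,0,0,0.14,0,0],[1,-0.04,0,0,0.14,0,0],[1,-0.02,0,0,0.14,0,0],[1,0,0,0,0.14,0,0],[1,0,0,0,0.12,0,0]]'; python3 -m handwheel '[[1,0,0.021,0.0425,0,0,0],[1,0,0.021,0.0425,0,0,0],[1,0,0.021,0.0425,0,0,0],[1,0,0.021,0.0425,0,0,0],[1,0,0.021,0.0425,0,0,0],[1,0,0.021,0.0425,0,0,0],[1,0,0.021,0.0425,0,0,0],[1,0,0.021,0.0425,0,0,0],[1,0,0.021,0.0425,0,0,0],[1,0,0.021,0.0425,0,0,0]]'; python3 -m handwheel '[[1,0,0.021,0.0425,0,0,0],[1,0,0.021,0.0425,0,0,0],[1,0,0,0,0,0,0]]'
```

```text
clock: 0.8
position: [0.2485, 0.5737, 0.4072]
ee_rot: [1.064, 1.296, -1.063]
force: [-0.4, -0.4, 0.0]
width: 0.998
clock: 1.8
position: [0.5401, 0.1975, 0.4066]
ee_rot: [1.059, 1.298, -1.059]
force: [0.9, 1.1, 0.4]
width: 0.998
clock: 2.1
position: [0.6002, 0.1165, 0.406]
ee_rot: [1.064, 1.291, -1.069]
force: [0.2, -0.1, -0.0]
width: 1.003
```

```bash
python3 -m handwheel '[[0.6,0.046,0,-0.007,0,0,0],[0.6,0.046,0,0,0,0,0],[0.6,0.046,0,0,0,0,0],[0.6,0.046,0,0,0,0,0],[0.6,0.046,0,0,0,0,0],[0.6,0.046,0,0,0,0,0],[0.6,0,0,0,0,0,0],[0.6,0,0,0,0,0,0]]'; python3 - <<'E'
from h import *
c=get_calibration("wrist"); s=observe(); im,d=get_image("wrist"); cv2.imwrite("pics/w1.png",im); np.savez("pics/w1.npz",im=im,d=d)
P=cloud("wrist",d,c).reshape(-1,3); M=R.from_rotvec(s["ee_rot"]).as_matrix(); print(s["position"],M.round(3).tolist())
g=P[(P[:,2]>.040)&(P[:,2]<.052)&(P[:,0]>.5)&(P[:,0]<.72)&(P[:,1]>-.08)&(P[:,1]<.16)]
print(len(g),cv2.minAreaRect(np.float32(g[:,:2]*1000)))
g=P[(P[:,2]>.02)&(P[:,2]<.039)&(P[:,0]>.5)&(P[:,0]<.68)&(P[:,1]>.09)&(P[:,1]<.16)]
print(len(g),cv2.minAreaRect(np.float32(g[:,:2]*1000)) if len(g) else 0)
E
```

```text
clock: 2.9
position: [0.5961, 0.1313, 0.1312]
ee_rot: [1.058, 1.299, -1.06]
force: [0.3, -0.4, 0.5]
width: 0.6
[0.59607523 0.13129211 0.13115399] [[-0.001, 0.98, 0.201], [-0.001, 0.201, -0.98], [-1.0, -0.001, 0.0]]
6756 ((609.2181396484375, 74.11286926269531), (91.18453979492188, 79.81177520751953), 11.59459400177002)
2112 ((598.0086059570312, 126.88938903808594), (87.85234832763672, 31.43480682373047), 11.616792678833008)
```

View pics/w1.png

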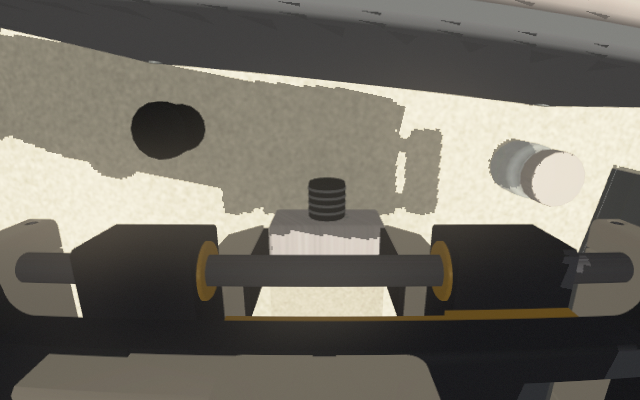

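```bash
python3 -m handwheel '[[0.6,0,0.002,0.006,0,0,0],[0.6,0.045,0,0,0,0,0],[0.6,0.045,0,0,0,0,0],[0.6,0.021,0,0,0,0,0],[0.6,0.01,0,0,0,0,0],[0.6,0,0,0,0,0,0],[0,0,0,0,0,0,0],[0,0,0,0,0,0,0],[0,0,0,0,0,0,0],[0,0,0,0,0,0,0]]' 15
```

```text
clock: 3.95
position: [0.5998, 0.126, 0.0107]
ee_rot: [1.06, 1.297, -1.058]
force: [-0.5, -0.2, 7.8]
width: 0.323
```

```bash
python3 -m handwheel '[[0,-0.0169,0,0.0019,0,0.1,0],[0,-0.0169,0,0.0019,0,0.1,0],[0,-0.0169,0,0.0019,0,0.1,0],[0,-0.0169,0,0.0019,0,0.1,0],[0,0,0,0,0,0,0],[0,0,0,0,0,0,0]]'; python3 -c "
from h import *
s=observe();M=R.from_rotvec(s['ee_rot']).as_matrix();print(M.round(3).tolist(),np.round(s['joints'],2),s['force'],s['ft_torque'])"
```

```text
clock: 4.55
position: [0.6031, 0.1072, 0.0743]
ee_rot: [1.316, 1.609, -0.876]
force: [0.8, -1.0, -3.1]
width: 0.321
[[-0.077, 0.98, 0.183], [0.379, 0.198, -0.904], [-0.922, -0.0, -0.387]] [-0.11  0.64  0.12  1.74 -0.58  0.94  0.58] [ 0.76568967 -0.98873962 -3.06153371] [-1.04722405 -0.2043141   0.0190596 ]
```

```bash
python3 -m handwheel '[[0,-0.0169,0,0.0019,0,0.1,0],[0,-0.0169,0,0.0019,0,0.1,0],[0,-0.0169,0,0.0019,0,0.1,0],[0,-0.0169,0,0.0019,0,0.1,0],[0,-0.0169,0,0.0019,0,0.1,0],[0,0,0,0,0,0,0],[0,0,0,0,0,0,0]]'; cat > st.py <<'E'
from h import *
s=observe();M=R.from_rotvec(s['ee_rot']).as_matrix()
N=np.array([-.0975,.9952]); T=np.array([.9952,.0975])
p=np.array(s['position']); print("M",M.round(3).tolist(),"pos",p.round(4),"wallN,T",(N@p[:2]-.160).round(4),(T@p[:2]).round(4),"q",np.round(s['joints'],2))
f=np.array(s['force']); print("F into wall",(N@f[:2]).round(2),"along",(T@f[:2]).round(2),"z",f[2].round(2),"tq",np.round(s['ft_torque'],2))
print("tool tilt deg",np.degrees(np.arcsin(M[:2,0]@N)).round(1),"jaw yaw rel wall deg",np.degrees(np.arctan2(M[:2,1]@N,M[:2,1]@T)).round(2))
E
python3 st.py
```

```text
clock: 5.25
position: [0.6131, 0.0575, 0.1378]
ee_rot: [1.617, 1.991, -0.567]
force: [-0.0, 1.2, -0.2]
width: 0.323
M [[-0.162, 0.979, 0.125], [0.767, 0.204, -0.609], [-0.621, -0.003, -0.784]] pos [0.6131 0.0575 0.1378] wallN,T -0.1625 0.6158 q [ 0.26  0.8  -0.02  1.53 -0.79  1.39  0.84]
F into wall 1.16 along 0.07 z -0.18 tq [-0.94  0.05  0.05]
tool tilt deg 51.2 jaw yaw rel wall deg 6.18
```

```bash
python3 -m handwheel '[[0,-0.0025,0,-0.003,0.033,0,0.042],[0,0,0,0,0.033,0,0.042],[0,0.023,0,-0.0185,0,0,0],[0,0.023,0,-0.0185,0,0,0],[0,0.023,0,-0.0185,0,0,0],[0,0.023,0,-0.0185,0,0,0],[0,0,0,0,0,0,0],[0,0,0,0,0,0,0]]'; python3 st.py; python3 - <<'E'
from h import *
im,d=get_image("side"); a=cv2.resize(cv2.convertScaleAbs(im[60:260,200:440],alpha=1.5),None,fx=2.5,fy=2.5)
im2,d2=get_image("scene"); np.savez("pics/l1.npz",ds=d,dc=d2)
b=cv2.resize(cv2.convertScaleAbs(im2[100:320,260:440],alpha=1.5),(409,500)); cv2.imwrite("pics/l1.png",cv2.resize(np.hstack([a,b]),(800,397)))
E
```

```text
clock: 6.05
position: [0.6001, 0.1787, 0.1448]
ee_rot: [1.728, 1.918, -0.6]
force: [-3.2, 6.5, 8.4]
width: 0.325
M [[-0.082, 0.995, 0.064], [0.781, 0.104, -0.616], [-0.619, -0.001, -0.786]] pos [0.6001 0.1787 0.1448] wallN,T -0.0406 0.6146 q [ 0.14  0.7  -0.07  1.73 -0.94  1.16  0.78]
F into wall 6.75 along -2.55 z 8.44 tq [1.42 0.62 0.31]
tool tilt deg 51.8 jaw yaw rel wall deg 0.37
```

View pics/l1.png

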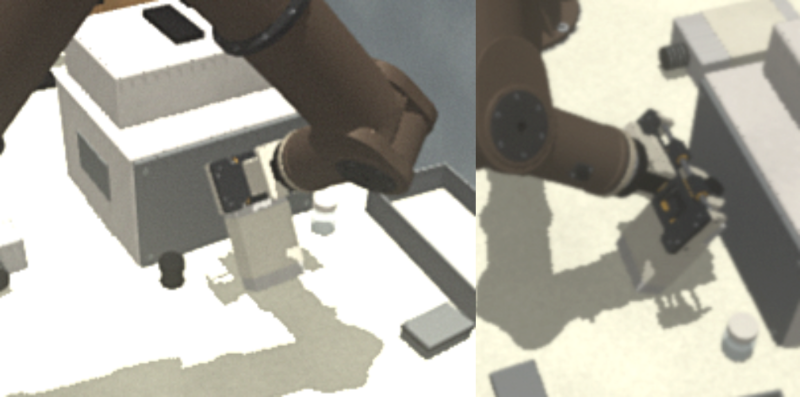

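```bash
cat > tilt.py <<'E'
from h import *
import sys
def tin(n="side",d=None,show=True):
    if d is None: im,d=get_image(n)
    P=cloud(n,d).reshape(-1,3); N=np.array([-.0975,.9952]); T=np.array([.9952,.0975])
    w=P[:,:2]@N-.160; t=P[:,:2]@T
    m=(w>-.19)&(w<-.004)&(abs(t-.6146)<.043)&(P[:,2]>.012)&(P[:,2]<.20); q=np.c_[w,t,P[:,2]][m]
    rng=np.random.default_rng(1); b=None
    for _ in range(600):
        a=q[rng.integers(len(q),size=3)]; nn=np.cross(a[1]-a[0],a[2]-a[0]); L=np.linalg.norm(nn)
        if L<2e-4 or abs(nn[1])/L>.35: continue
        i=abs((q-a[0])@(nn/L))<.003
        if b is None or i.sum()>b.sum(): b=i
    k=q[b]; c=k.mean(0); nn=np.linalg.svd(k-c,full_matrices=False)[2][2]; nn*=-np.sign(nn[0])
    print(n,len(q),len(k),"c(w,t,z)",c.round(4),"n",nn.round(3),"face raised deg",np.degrees(np.arctan2(-nn[0],nn[2])).round(1),"yaw deg",np.degrees(np.arctan2(nn[1],-nn[0])).round(1),"z",k[:,2].min().round(3),k[:,2].max().round(3),"t",k[:,1].min().round(3),k[:,1].max().round(3))
    s=k[np.argsort(k[:,2])]; print(" low pts",s[:15].mean(0).round(4),"high",s[-15:].mean(0).round(4))
if __name__=="__main__":
    for n in sys.argv[1:]: tin(n)
E
python3 -c "
from tilt import *
f=np.load('pics/l1.npz'); tin('side',f['ds']); tin('scene',f['dc'])"; python3 -m handwheel '[[0,0,0,0,0,0,0],[0,0,0,0,0,0,0]]'; python3 st.py
```

```text
side 1159 863 c(w,t,z) [-0.1239  0.6135  0.0792] n [-0.845  0.006  0.535] face raised deg 57.7 yaw deg 0.4 z 0.024 0.139 t 0.572 0.658
 low pts [-0.1567  0.6195  0.0252] high [-0.0899  0.6046  0.1338]
scene 1121 747 c(w,t,z) [-0.1346  0.6149  0.0648] n [-0.848  0.004  0.529] face raised deg 58.0 yaw deg 0.3 z 0.023 0.179 t 0.572 0.657
 low pts [-0.1578  0.6091  0.0254] high [-0.0754  0.6109  0.1606]
clock: 6.35
position: [0.6003, 0.1781, 0.1452]
ee_rot: [1.729, 1.918, -0.6]
force: [-3.3, 6.0, 7.9]
width: 0.32
M [[-0.081, 0.995, 0.063], [0.782, 0.103, -0.615], [-0.619, -0.001, -0.786]] pos [0.6003 0.1781 0.1452] wallN,T -0.0413 0.6148 q [ 0.14  0.7  -0.07  1.73 -0.94  1.16  0.78]
F into wall 6.31 along -2.7 z 7.89 tq [1.52 0.69 0.38]
tool tilt deg 51.8 jaw yaw rel wall deg 0.32
```

```bash
python3 -m handwheel '[[0,-0.0019,0,-0.0024,0,0,0],[0,0,0,0,0,0,0],[0,0.0078,0,-0.0062,0,0,0],[0,0.0078,0,-0.0062,0,0,0],[0,0,0,0,0,0,0],[0,0,0,0,0,0,0]]'; python3 st.py
```

```text
clock: 6.95
position: [0.6006, 0.1927, 0.1466]
ee_rot: [1.735, 1.91, -0.604]
force: [-1.3, 1.0, -0.8]
width: 0.323
M [[-0.075, 0.995, 0.06], [0.78, 0.096, -0.618], [-0.621, 0.0, -0.784]] pos [0.6006 0.1927 0.1466] wallN,T -0.0267 0.6165 q [ 0.12  0.69 -0.08  1.74 -0.96  1.14  0.77]
F into wall 1.09 along -1.23 z -0.81 tq [-0.68  0.08  0.09]
tool tilt deg 51.6 jaw yaw rel wall deg -0.1
```

```bash
python3 -m handwheel '[[0,0.0031,0,-0.0025,0,0,0],[0,0.0031,0,-0.0025,0,0,0],[0,0,0,0,0,0,0],[0,0,0,0,0,0,0]]'; python3 st.py;  python3 tilt.py side; python3 -m handwheel '[[0,0.0016,0,-0.0012,0,0,0],[0,0,0,0,0,0,0]]'; python3 st.py
```

```text
clock: 7.35
position: [0.6001, 0.1999, 0.1465]
ee_rot: [1.735, 1.908, -0.604]
force: [-0.2, -0.0, -4.5]
width: 0.325
M [[-0.074, 0.995, 0.059], [0.78, 0.095, -0.619], [-0.622, 0.0, -0.783]] pos [0.6001 0.1999 0.1465] wallN,T -0.0196 0.6167 q [ 0.11  0.69 -0.08  1.74 -0.96  1.13  0.77]
F into wall -0.01 along -0.25 z -4.47 tq [-1.48 -0.11 -0.01]
tool tilt deg 51.6 jaw yaw rel wall deg -0.15
side 1292 845 c(w,t,z) [-0.1012  0.6129  0.0804] n [-0.854 -0.005  0.52 ] face raised deg 58.7 yaw deg -0.3 z 0.024 0.139 t 0.572 0.658
 low pts [-0.1335  0.615   0.0256] high [-0.068   0.6022  0.1358]
clock: 7.6
position: [0.5999, 0.202, 0.1464]
ee_rot: [1.735, 1.908, -0.604]
force: [0.7, 0.5, -6.4]
width: 0.32
M [[-0.074, 0.995, 0.059], [0.78, 0.095, -0.619], [-0.622, 0.001, -0.783]] pos [0.5999 0.202  0.1464] wallN,T -0.0174 0.6167 q [ 0.11  0.69 -0.09  1.74 -0.96  1.12  0.76]
F into wall 0.44 along 0.73 z -6.36 tq [-1.74 -0.13  0.01]
tool tilt deg 51.6 jaw yaw rel wall deg -0.15
```

```bash
python3 -m handwheel '[[0,0.0016,0,-0.0012,0,0,0],[0,0,0,0,0,0,0]]'; python3 st.py|grep F;  python3 -m handwheel '[[0,0.0012,0,-0.0009,0,0,0],[0,0,0,0,0,0,0]]'; python3 st.py|grep F
```

```text
clock: 7.8
position: [0.5996, 0.2042, 0.1465]
ee_rot: [1.735, 1.909, -0.604]
force: [0.5, -0.9, -5.2]
width: 0.323
F into wall -0.94 along 0.38 z -5.21 tq [-1.71 -0.09 -0.02]
clock: 8.0
position: [0.5995, 0.2057, 0.1465]
ee_rot: [1.735, 1.909, -0.604]
force: [-0.5, -0.1, -4.8]
width: 0.322
F into wall -0.08 along -0.53 z -4.83 tq [-1.68 -0.14 -0.02]
```

```bash
python3 -m handwheel '[[0,0.0008,0,-0.0006,0,0,0],[0,0,0,0,0,0,0]]'; python3 st.py|grep F;  python3 tilt.py side scene
```

```text
clock: 8.2
position: [0.5994, 0.2066, 0.1464]
ee_rot: [1.735, 1.909, -0.604]
force: [-0.6, 0.1, -5.4]
width: 0.32
F into wall 0.2 along -0.55 z -5.38 tq [-1.68 -0.17  0.02]
side 1278 860 c(w,t,z) [-0.0951  0.6144  0.0793] n [-0.852  0.006  0.524] face raised deg 58.4 yaw deg 0.4 z 0.023 0.139 t 0.572 0.658
 low pts [-0.1273  0.6234  0.0253] high [-0.0608  0.6106  0.1354]
scene 1085 770 c(w,t,z) [-0.1047  0.6142  0.0658] n [-0.852  0.     0.523] face raised deg 58.4 yaw deg 0.0 z 0.023 0.18 t 0.572 0.657
 low pts [-0.1281  0.6185  0.0248] high [-0.0555  0.6067  0.1457]
```

```bash
python3 -m handwheel '[[0,0.0012,0,-0.0009,0,0,0],[0,0,0,0,0,0,0]]'; python3 st.py|grep F;  python3 -m handwheel '[[0,0.0008,0,-0.0006,0,0,0],[0,0,0,0,0,0,0]]'; python3 st.py|grep F
```

```text
clock: 8.5
position: [0.5994, 0.2078, 0.1463]
ee_rot: [1.735, 1.908, -0.604]
force: [0.6, -0.2, -4.5]
width: 0.321
F into wall -0.29 along 0.53 z -4.5 tq [-1.78 -0.12 -0.03]
clock: 8.7
position: [0.5995, 0.2082, 0.1462]
ee_rot: [1.736, 1.907, -0.605]
force: [-0.4, -4.1, -3.5]
width: 0.32
F into wall -4.0 along -0.82 z -3.5 tq [-2.09  0.02  0.13]
```

```bash
python3 -m handwheel '[[0,0.0008,0,0.0010,0,0,0],[0,0.0004,0,0.0005,0,0,0],[0,0,0,0,0,0,0]]'; python3 st.py|grep F; python3 tilt.py side
```

```text
clock: 9.0
position: [0.5996, 0.2085, 0.1459]
ee_rot: [1.737, 1.908, -0.602]
force: [-2.3, -8.1, 5.8]
width: 0.318
F into wall -7.83 along -3.03 z 5.8 tq [-0.95  0.55  0.59]
side 1283 811 c(w,t,z) [-0.0926  0.6133  0.081 ] n [-0.846  0.018  0.532] face raised deg 57.8 yaw deg 1.2 z 0.023 0.138 t 0.572 0.657
 low pts [-0.1261  0.6196  0.0257] high [-0.0586  0.6023  0.1359]
```

```bash
python3 -m handwheel '[[0,-0.0011,0,0.0002,0,0,0],[0,0,0,0,0,0,0]]'; python3 st.py|grep F; python3 -m handwheel '[[0.36,0,0,0,0,0,0],[0.42,0,0,0,0,0,0],[0.5,0,0,0,0,0,0],[0.5,0,0,0,0,0,0],[0.5,0,0,0,0,0,0]]'; python3 st.py;python3 tilt.py side
```

```text
clock: 9.25
position: [0.5995, 0.2083, 0.146]
ee_rot: [1.736, 1.909, -0.602]
force: [-2.2, -5.1, 4.1]
width: 0.326
F into wall -4.81 along -2.72 z 4.08 tq [-0.65  0.3   0.31]
clock: 9.75
position: [0.5992, 0.2088, 0.1455]
ee_rot: [1.735, 1.91, -0.603]
force: [-0.4, 2.7, 5.0]
width: 0.501
M [[-0.075, 0.995, 0.06], [0.781, 0.096, -0.618], [-0.621, 0.001, -0.784]] pos [0.5992 0.2088 0.1455] wallN,T -0.0106 0.6167 q [ 0.1   0.69 -0.09  1.75 -0.97  1.11  0.76]
F into wall 2.77 along -0.14 z 4.97 tq [ 0.3   0.06 -0.03]
tool tilt deg 51.6 jaw yaw rel wall deg -0.1
side 1278 870 c(w,t,z) [-0.0926  0.6138  0.0811] n [-0.849 -0.009  0.528] face raised deg 58.2 yaw deg -0.6 z 0.023 0.139 t 0.572 0.658
 low pts [-0.1263  0.6109  0.0249] high [-0.059   0.6123  0.1361]
```

```bash
python3 -m handwheel '[[0.5,-0.0012,0,-0.0016,0,0,0],[0.5,-0.0012,0,-0.0016,0,0,0],[0.5,-0.0012,0,-0.0016,0,0,0],[0.5,0,0,0,0,0,0]]'; python3 st.py|grep F;  python3 -m handwheel '[[0.55,-0.012,0,0,0,0,0],[0.55,-0.02,0,0,0,0,0],[0.55,-0.03,0,0,0,0,0],[0.55,-0.04,0,0,0,0,0],[0.55,-0.04,0,0,0,0,0],[0.55,0,0,0,0,0,0]]'; python3 st.py; python3 tilt.py side scene
```

```text
clock: 10.2
position: [0.5995, 0.2076, 0.1509]
ee_rot: [1.736, 1.907, -0.605]
force: [0.1, 0.1, 0.0]
width: 0.501
F into wall 0.09 along 0.07 z 0.02 tq [-0.96 -0.08 -0.05]
clock: 10.8
position: [0.6125, 0.0905, 0.2419]
ee_rot: [1.74, 1.896, -0.606]
force: [0.9, 0.5, -0.8]
width: 0.55
M [[-0.065, 0.996, 0.059], [0.777, 0.087, -0.623], [-0.626, 0.006, -0.78]] pos [0.6125 0.0905 0.2419] wallN,T -0.1297 0.6184 q [ 0.23  0.61 -0.01  1.59 -0.85  1.38  0.68]
F into wall 0.38 along 0.9 z -0.84 tq [-0.91  0.   -0.05]
tool tilt deg 51.3 jaw yaw rel wall deg -0.59
side 1528 952 c(w,t,z) [-0.0888  0.6123  0.0869] n [-0.85  -0.013  0.526] face raised deg 58.3 yaw deg -0.9 z 0.023 0.18 t 0.572 0.658
 low pts [-0.1262  0.6152  0.0252] high [-0.0459  0.6023  0.156 ]
scene 1830 1390 c(w,t,z) [-0.0864  0.6164  0.0935] n [-0.851 -0.001  0.526] face raised deg 58.3 yaw deg -0.1 z 0.022 0.157 t 0.572 0.658
 low pts [-0.1272  0.617   0.0247] high [-0.0478  0.6118  0.1561]
```

```bash
python3 -m handwheel '[[0.4,-0.035,-0.0015,0.028,0,0,0],[0.4,-0.035,-0.0015,0.028,0,0,0],[0.4,0,0,0,0,-0.1,0],[0.4,0,0,0,0,-0.1,0],[0.4,0,0,0,0,-0.1,0],[0.4,0,0,0,0,-0.105,0],[0.4,0,0,0,0,0,0]]'; python3 st.py; python3 -m handwheel '[[0.4,0.0396,0,0.0214,0,0,0],[0.4,0.0396,0,0.0214,0,0,0],[0.4,0.0396,0,0.0214,0,0,0],[0.4,0.0264,0,0.0143,0,0,0],[0.4,0,0,0,0,0,0]]'; python3 st.py
```

```text
clock: 11.6
position: [0.6153, 0.013, 0.2406]
ee_rot: [1.47, 1.626, -0.873]
force: [-0.2, 0.8, -0.8]
width: 0.402
M [[-0.046, 0.995, 0.092], [0.473, 0.103, -0.875], [-0.88, 0.004, -0.475]] pos [0.6153 0.013  0.2406] wallN,T -0.207 0.6136 q [ 0.09  0.5   0.12  1.54 -0.55  1.3   0.51]
F into wall 0.8 along -0.17 z -0.81 tq [-0.59 -0.03  0.03]
tool tilt deg 28.4 jaw yaw rel wall deg 0.29
clock: 12.1
position: [0.6115, 0.0079, 0.0685]
ee_rot: [1.477, 1.632, -0.887]
force: [-0.5, -0.1, 0.2]
width: 0.4
M [[-0.053, 0.996, 0.078], [0.476, 0.094, -0.874], [-0.878, -0.009, -0.479]] pos [0.6115 0.0079 0.0685] wallN,T -0.2117 0.6093 q [ 0.13  0.69  0.07  1.69 -0.62  1.02  0.69]
F into wall -0.1 along -0.5 z 0.19 tq [-0.57 -0.01 -0.02]
tool tilt deg 28.6 jaw yaw rel wall deg -0.2
```

```bash
python3 -m handwheel '[[0.4,0.0244,0.003,0.0132,0,0,0],[0.4,0.02,0.003,0.011,0,0,0],[0.4,0.004,0,0.002,0,0,0],[0.4,0.0143,0,-0.0263,0,0,0],[0.4,0,0,0,0,0,0],[0.4,0,0,0,0,0,0]]'; python3 st.py; python3 - <<'E'
from h import *
im,d=get_image("side"); a=cv2.resize(cv2.convertScaleAbs(im[60:260,220:440],alpha=1.5),None,fx=2.5,fy=2.5);cv2.imwrite("pics/p1.png",a)
E
```

```text
clock: 12.7
position: [0.6191, 0.0389, 0.0204]
ee_rot: [1.476, 1.624, -0.877]
force: [0.6, -0.4, 0.7]
width: 0.401
M [[-0.044, 0.995, 0.086], [0.474, 0.096, -0.875], [-0.879, 0.002, -0.476]] pos [0.6191 0.0389 0.0204] wallN,T -0.1816 0.6199 q [ 0.1   0.75  0.04  1.72 -0.67  0.91  0.71]
F into wall -0.42 along 0.6 z 0.67 tq [-0.58 -0.05 -0.02]
tool tilt deg 28.4 jaw yaw rel wall deg -0.07
```

View pics/p1.png

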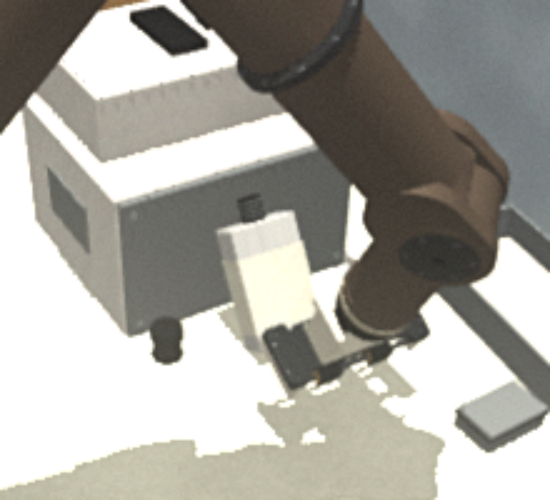

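```bash
python3 -m handwheel '[[0.4,0.0062,-0.0045,0.0033,0,0,0],[0.4,0.009,0,-0.0167,0,0,0],[0.4,0.009,0,-0.0167,0,0,0],[0.4,0,0,0,0,0,0],[0.4,0,0,0,0,0,0]]'; python3 st.py;  python3 -m handwheel '[[0.4,0.0019,0,-0.0035,0,0,0],[0.4,0.0014,0,-0.0026,0,0,0],[0.4,0,0,0,0,0,0]]'; python3 st.py
```

```text
clock: 13.25
position: [0.6102, 0.0772, 0.0119]
ee_rot: [1.474, 1.625, -0.878]
force: [-0.1, -0.4, -0.6]
width: 0.399
M [[-0.046, 0.995, 0.086], [0.474, 0.097, -0.875], [-0.88, 0.001, -0.476]] pos [0.6102 0.0772 0.0119] wallN,T -0.1427 0.6148 q [ 0.06  0.75  0.02  1.76 -0.69  0.86  0.69]
F into wall -0.35 along -0.16 z -0.6 tq [-0.66  0.04 -0.  ]
tool tilt deg 28.4 jaw yaw rel wall deg -0.02
clock: 13.55
position: [0.6098, 0.0828, 0.0117]
ee_rot: [1.476, 1.623, -0.88]
force: [-0.4, 0.4, 0.6]
width: 0.398
M [[-0.045, 0.995, 0.084], [0.473, 0.095, -0.876], [-0.88, 0.001, -0.475]] pos [0.6098 0.0828 0.0117] wallN,T -0.1371 0.615 q [ 0.05  0.74  0.02  1.76 -0.69  0.85  0.68]
F into wall 0.47 along -0.35 z 0.6 tq [-0.62 -0.02  0.04]
tool tilt deg 28.4 jaw yaw rel wall deg -0.13
```

```bash
python3 -m handwheel '[[0.4,0.0014,0,-0.0026,0,0,0],[0.4,0.0014,0,-0.0026,0,0,0],[0.4,0,0,0,0,0,0]]'; python3 st.py|grep F;  python3 -m handwheel '[[0.4,0.0014,0,-0.0026,0,0,0],[0.4,0.0014,0,-0.0026,0,0,0],[0.4,0,0,0,0,0,0]]'; python3 st.py; python3 tilt.py scene
```

```text
clock: 13.85
position: [0.6097, 0.087, 0.0115]
ee_rot: [1.476, 1.621, -0.881]
force: [-0.5, -3.1, 0.4]
width: 0.403
F into wall -3.02 along -0.79 z 0.44 tq [-1.26  0.    0.06]
clock: 14.15
position: [0.6086, 0.0925, 0.0107]
ee_rot: [1.475, 1.621, -0.883]
force: [1.1, -3.5, -7.0]
width: 0.401
M [[-0.044, 0.996, 0.082], [0.471, 0.094, -0.877], [-0.881, -0.0, -0.473]] pos [0.6086 0.0925 0.0107] wallN,T -0.1273 0.6147 q [ 0.03  0.74  0.02  1.77 -0.7   0.84  0.67]
F into wall -3.55 along 0.77 z -7.0 tq [-2.17 -0.16 -0.03]
tool tilt deg 28.2 jaw yaw rel wall deg -0.22
scene 2260 1215 c(w,t,z) [-0.08    0.615   0.0996] n [-0.871 -0.01   0.491] face raised deg 60.6 yaw deg -0.6 z 0.032 0.16 t 0.572 0.657
 low pts [-0.1157  0.601   0.0341] high [-0.0482  0.6247  0.1585]
```

```bash
python3 -m handwheel '[[0.4,-0.0016,0,0.003,0,0,0],[0.4,-0.0016,0,0.003,0,0,0],[0.4,-0.0032,0,0.006,0,0,0],[0.4,-0.0048,0,0.0088,0,0,0],[0.4,0,0,0,0,-0.14,0],[0.4,0,0,0,0,-0.14,0],[0.4,0,0,0,0,0,0]]'; python3 st.py; python3 tilt.py side scene
```

```text
clock: 14.9
position: [0.611, 0.0802, 0.0133]
ee_rot: [1.279, 1.421, -1.025]
force: [-0.8, 2.1, -0.4]
width: 0.401
M [[-0.02, 0.994, 0.106], [0.213, 0.108, -0.971], [-0.977, 0.003, -0.214]] pos [0.611  0.0802 0.0133] wallN,T -0.1398 0.6159 q [-0.22  0.68  0.19  1.8  -0.51  0.74  0.43]
F into wall 2.15 along -0.55 z -0.45 tq [-0.18  0.04  0.03]
tool tilt deg 12.4 jaw yaw rel wall deg 0.6
side 1269 418 c(w,t,z) [-0.0636  0.6055  0.1257] n [-0.872 -0.008  0.489] face raised deg 60.7 yaw deg -0.5 z 0.027 0.165 t 0.572 0.657
 low pts [-0.0955  0.6048  0.0682] high [-0.0465  0.6223  0.1573]
scene 2091 1122 c(w,t,z) [-0.0768  0.6146  0.1052] n [-0.872 -0.012  0.489] face raised deg 60.7 yaw deg -0.8 z 0.039 0.162 t 0.572 0.658
 low pts [-0.1102  0.5864  0.0441] high [-0.0473  0.6157  0.158 ]
```

```bash
python3 -m handwheel '[[0.4,0.0035,-0.001,-0.0023,0,0,0],[0.4,0.0006,0,-0.0029,0,0,0],[0.4,0.0006,0,-0.0029,0,0,0],[0.4,0,0,0,0,0,0]]'; python3 st.py|grep F;  python3 -m handwheel '[[0.4,0.0006,0,-0.0029,0,0,0],[0.4,0.0006,0,-0.0029,0,0,0],[0.4,0,0,0,0,0,0]]'; python3 st.py; python3 tilt.py scene
```

```text
clock: 15.4
position: [0.6091, 0.0789, 0.0086]
ee_rot: [1.289, 1.416, -1.037]
force: [0.2, 0.9, -0.8]
width: 0.402
F into wall 0.86 along 0.27 z -0.81 tq [-0.32  0.07  0.06]
clock: 15.7
position: [0.6085, 0.086, 0.0089]
ee_rot: [1.287, 1.416, -1.035]
force: [0.1, 0.2, -0.2]
width: 0.404
M [[-0.02, 0.995, 0.093], [0.213, 0.096, -0.972], [-0.977, 0.001, -0.214]] pos [0.6085 0.086  0.0089] wallN,T -0.1337 0.614 q [-0.23  0.68  0.19  1.81 -0.52  0.73  0.42]
F into wall 0.21 along 0.15 z -0.18 tq [-0.35  0.08  0.01]
tool tilt deg 12.4 jaw yaw rel wall deg -0.11
scene 2176 1050 c(w,t,z) [-0.0748  0.6148  0.1082] n [-0.871 -0.012  0.492] face raised deg 60.5 yaw deg -0.8 z 0.025 0.164 t 0.572 0.657
 low pts [-0.1072  0.5853  0.0483] high [-0.0459  0.6271  0.1581]
```

```bash
for i in 1; do python3 -m handwheel '[[0.4,0.0006,0,-0.0029,0,0,0],[0.4,0.0006,0,-0.0029,0,0,0],[0.4,0,0,0,0,0,0]]'; python3 st.py|grep F; done;  python3 -m handwheel '[[0.4,0.0006,0,-0.0029,0,0,0],[0.4,0.0006,0,-0.0029,0,0,0],[0.4,0,0,0,0,0,0]]'; python3 st.py|grep F; python3 tilt.py scene
```

```text
clock: 16.05
position: [0.6083, 0.0906, 0.0089]
ee_rot: [1.287, 1.414, -1.037]
force: [0.6, -1.7, -1.4]
width: 0.396
F into wall -1.76 along 0.39 z -1.4 tq [-0.84 -0.14 -0.1 ]
clock: 16.35
position: [0.607, 0.0964, 0.0084]
ee_rot: [1.287, 1.415, -1.038]
force: [0.2, -2.9, -4.7]
width: 0.4
F into wall -2.89 along -0.04 z -4.68 tq [-1.31 -0.08 -0.03]
scene 2126 957 c(w,t,z) [-0.0703  0.6152  0.1125] n [-0.891 -0.002  0.454] face raised deg 63.0 yaw deg -0.1 z 0.023 0.16 t 0.572 0.657
 low pts [-0.102   0.5892  0.0483] high [-0.0461  0.6173  0.1588]
```

```bash
python3 -m handwheel '[[0.4,-0.0006,0,0.003,0,0,0],[0.4,-0.0012,0,0.006,0,0,0],[0.4,-0.0025,0,0.012,0,0,0],[0.4,-0.0195,0,-0.0043,0,0.14,0],[0.4,0,0,0,0,0.14,0],[0.4,0,0,0,0,0,0]]'; python3 st.py; python3 tilt.py scene
```

```text
clock: 17.0
position: [0.6107, 0.0655, 0.0275]
ee_rot: [1.488, 1.614, -0.888]
force: [-0.6, -2.5, -0.8]
width: 0.402
M [[-0.038, 0.997, 0.072], [0.473, 0.082, -0.877], [-0.88, 0.0, -0.474]] pos [0.6107 0.0655 0.0275] wallN,T -0.1543 0.6142 q [ 0.07  0.72  0.03  1.76 -0.68  0.88  0.67]
F into wall -2.47 along -0.86 z -0.81 tq [-0.74  0.07  0.01]
tool tilt deg 28.3 jaw yaw rel wall deg -0.91
scene 2025 1315 c(w,t,z) [-0.0793  0.6157  0.0947] n [-0.895 -0.011  0.447] face raised deg 63.5 yaw deg -0.7 z 0.019 0.162 t 0.572 0.658
 low pts [-0.1142  0.611   0.0216] high [-0.0464  0.6175  0.1595]
```

```bash
python3 -m handwheel '[[0.4,0.008,0,-0.0145,-0.014,0,-0.0075],[0.4,0.0067,0,-0.0123,0,0,0],[0.4,0.0014,0,-0.0026,0,0,0],[0.4,0,0,0,0,0,0]]'; python3 st.py|tail -2;  python3 -m handwheel '[[0.4,0.0014,0,-0.0026,0,0,0],[0.4,0.0014,0,-0.0026,0,0,0],[0.4,0,0,0,0,0,0]]'; python3 st.py; python3 tilt.py scene
```

```text
clock: 17.45
position: [0.6054, 0.1121, 0.0289]
ee_rot: [1.458, 1.635, -0.868]
force: [-0.4, -0.6, 0.7]
width: 0.399
F into wall -0.53 along -0.44 z 0.71 tq [-0.71 -0.03  0.01]
tool tilt deg 28.4 jaw yaw rel wall deg 1.01
clock: 17.75
position: [0.6055, 0.1142, 0.0283]
ee_rot: [1.461, 1.631, -0.872]
force: [-0.2, -3.5, 0.5]
width: 0.403
M [[-0.051, 0.994, 0.097], [0.471, 0.11, -0.875], [-0.881, 0.001, -0.474]] pos [0.6055 0.1142 0.0283] wallN,T -0.1054 0.6138 q [ 0.    0.71  0.01  1.77 -0.69  0.85  0.64]
F into wall -3.48 along -0.51 z 0.47 tq [-1.28 -0.1  -0.02]
tool tilt deg 28.3 jaw yaw rel wall deg 0.73
scene 2160 995 c(w,t,z) [-0.067   0.6155  0.1099] n [-0.924  0.006  0.382] face raised deg 67.6 yaw deg 0.4 z 0.043 0.162 t 0.572 0.657
 low pts [-0.091   0.5964  0.0512] high [-0.0461  0.6186  0.161 ]
```

```bash
python3 -m handwheel '[[0.4,0.0014,0,-0.0026,0,0,0],[0.4,0.0014,0,-0.0026,0,0,0],[0.4,0.0014,0,-0.0026,0,0,0],[0.4,0,0,0,0,0,0]]'; python3 st.py|tail -2;  python3 -m handwheel '[[0.4,0.0014,0,-0.0026,0,0,0],[0.4,0.0014,0,-0.0026,0,0,0],[0.4,0.0014,0,-0.0026,0,0,0],[0.4,0,0,0,0,0,0]]'; python3 st.py; python3 tilt.py scene
```

```text
clock: 18.2
position: [0.6045, 0.1232, 0.0282]
ee_rot: [1.461, 1.631, -0.872]
force: [1.4, -4.0, -1.7]
width: 0.4
F into wall -4.08 along 1.0 z -1.69 tq [-1.63 -0.15 -0.1 ]
tool tilt deg 28.3 jaw yaw rel wall deg 0.72
clock: 18.6
position: [0.6034, 0.1325, 0.0284]
ee_rot: [1.461, 1.632, -0.871]
force: [-0.1, -4.7, -0.7]
width: 0.402
M [[-0.052, 0.994, 0.098], [0.472, 0.111, -0.875], [-0.88, 0.0, -0.475]] pos [0.6034 0.1325 0.0284] wallN,T -0.087 0.6134 q [-0.02  0.71  0.01  1.78 -0.7   0.83  0.62]
F into wall -4.68 along -0.6 z -0.67 tq [-1.5  -0.15  0.03]
tool tilt deg 28.3 jaw yaw rel wall deg 0.76
scene 2048 820 c(w,t,z) [-0.0578  0.6159  0.1133] n [-0.962  0.013  0.271] face raised deg 74.3 yaw deg 0.8 z 0.013 0.164 t 0.572 0.657
 low pts [-0.0745  0.6058  0.0524] high [-0.0431  0.6343  0.1626]
```

```bash
python3 -m handwheel '[[0.4,0.0014,0,-0.0026,0.0115,0,0.006],[0.4,0.0014,0,-0.0026,0,0,0],[0.4,0.0014,0,-0.0026,0,0,0],[0.4,0,0,0,0,0,0]]'; python3 st.py|tail -2;  python3 -m handwheel '[[0.4,0.0014,0,-0.0026,0,0,0],[0.4,0.0014,0,-0.0026,0,0,0],[0.4,0.0014,0,-0.0026,0,0,0],[0.4,0,0,0,0,0,0]]'; python3 st.py; python3 tilt.py scene
```

```text
clock: 19.05
position: [0.6023, 0.1419, 0.0285]
ee_rot: [1.473, 1.625, -0.878]
force: [1.1, -3.7, -1.7]
width: 0.401
F into wall -3.83 along 0.77 z -1.69 tq [-1.54 -0.06 -0.04]
tool tilt deg 28.4 jaw yaw rel wall deg 0.04
clock: 19.45
position: [0.6014, 0.1512, 0.0286]
ee_rot: [1.473, 1.626, -0.878]
force: [0.2, -2.0, -2.1]
width: 0.402
M [[-0.047, 0.995, 0.087], [0.473, 0.099, -0.875], [-0.88, 0.0, -0.476]] pos [0.6014 0.1512 0.0286] wallN,T -0.0681 0.6133 q [-0.05  0.7  -0.    1.8  -0.71  0.81  0.6 ]
F into wall -2.05 along -0.02 z -2.08 tq [-1.27 -0.12  0.01]
tool tilt deg 28.4 jaw yaw rel wall deg 0.07
scene 1851 609 c(w,t,z) [-0.0505  0.6151  0.1169] n [-0.991 -0.001  0.134] face raised deg 82.3 yaw deg -0.1 z 0.056 0.163 t 0.572 0.658
 low pts [-0.0571  0.5956  0.0621] high [-0.0437  0.6159  0.1607]
```

```bash
python3 -m handwheel '[[0.4,0.001,0,-0.0018,0,0,0],[0.4,0.001,0,-0.0018,0,0,0],[0.4,0.001,0,-0.0018,0,0,0],[0.4,0,0,0,0,0,0]]'; python3 st.py|tail -2;  python3 -m handwheel '[[0.4,0.001,0,-0.0018,0,0,0],[0.4,0.001,0,-0.0018,0,0,0],[0.4,0,0,0,0,0,0]]'; python3 st.py; python3 tilt.py scene
```

```text
clock: 19.9
position: [0.6009, 0.1569, 0.0285]
ee_rot: [1.473, 1.625, -0.878]
force: [0.8, -3.0, -1.4]
width: 0.402
F into wall -3.05 along 0.53 z -1.42 tq [-1.41 -0.17 -0.03]
tool tilt deg 28.4 jaw yaw rel wall deg 0.05
clock: 20.2
position: [0.6005, 0.161, 0.0285]
ee_rot: [1.473, 1.625, -0.878]
force: [1.0, -2.9, -2.0]
width: 0.399
M [[-0.046, 0.995, 0.087], [0.473, 0.098, -0.875], [-0.88, 0.0, -0.475]] pos [0.6005 0.161  0.0285] wallN,T -0.0583 0.6133 q [-0.06  0.7  -0.    1.8  -0.72  0.8   0.59]
F into wall -2.99 along 0.73 z -1.96 tq [-1.35 -0.12  0.  ]
tool tilt deg 28.4 jaw yaw rel wall deg 0.04
scene 1747 489 c(w,t,z) [-0.0472  0.6152  0.1192] n [-0.998 -0.001  0.056] face raised deg 86.8 yaw deg -0.0 z 0.064 0.16 t 0.572 0.658
 low pts [-0.0494  0.5984  0.0691] high [-0.0439  0.62    0.1584]
```

```bash
python3 -m handwheel '[[0.4,0.0005,0,-0.0009,0,0,0],[0.4,0.0005,0,-0.0009,0,0,0],[0.4,0,0,0,0,0,0]]'; python3 st.py|grep F;  python3 -m handwheel '[[0.4,0.0005,0,-0.0009,0,0,0],[0.4,0,0,0,0,0,0]]'; python3 st.py|grep F; python3 tilt.py scene
```

```text
clock: 20.55
position: [0.6004, 0.1627, 0.0284]
ee_rot: [1.473, 1.625, -0.878]
force: [0.7, -3.3, -1.6]
width: 0.403
F into wall -3.34 along 0.36 z -1.64 tq [-1.46 -0.09  0.06]
clock: 20.75
position: [0.6003, 0.1637, 0.0283]
ee_rot: [1.473, 1.625, -0.878]
force: [0.3, -3.3, -1.6]
width: 0.4
F into wall -3.36 along -0.01 z -1.61 tq [-1.47 -0.1  -0.02]
scene 1722 452 c(w,t,z) [-0.0464  0.6145  0.1196] n [-0.999 -0.004  0.036] face raised deg 87.9 yaw deg -0.2 z 0.065 0.161 t 0.572 0.658
 low pts [-0.0474  0.5864  0.0706] high [-0.0443  0.611   0.1576]
```

```bash
python3 -m handwheel '[[0.4,0.0004,0,-0.0007,0,0,0],[0.4,0,0,0,0,0,0]]'; python3 st.py|grep F;  python3 -m handwheel '[[0.4,0.0003,0,-0.0005,0,0,0],[0.4,0,0,0,0,0,0]]'; python3 st.py|grep F
```

```text
clock: 21.0
position: [0.6003, 0.1644, 0.0284]
ee_rot: [1.473, 1.625, -0.878]
force: [0.6, -2.2, -2.2]
width: 0.399
F into wall -2.29 along 0.4 z -2.2 tq [-1.5  -0.14 -0.01]
clock: 21.2
position: [0.6002, 0.165, 0.0283]
ee_rot: [1.473, 1.625, -0.878]
force: [-0.2, -2.5, -2.0]
width: 0.4
F into wall -2.44 along -0.43 z -2.03 tq [-1.41 -0.13 -0.02]
```

Still sliding (tilt under 2°). I'll go on in small steps.

```bash
python3 -m handwheel '[[0.4,0.0005,0,-0.0009,0,0,0],[0.4,0,0,0,0,0,0]]'; python3 st.py|grep F;  python3 -m handwheel '[[0.4,0.0004,0,-0.0007,0,0,0],[0.4,0,0,0,0,0,0]]'; python3 st.py|grep F
```

```text
clock: 21.4
position: [0.6001, 0.1659, 0.0283]
ee_rot: [1.473, 1.625, -0.878]
force: [0.8, -2.8, -2.2]
width: 0.401
F into wall -2.91 along 0.52 z -2.2 tq [-1.5  -0.13  0.05]
clock: 21.6
position: [0.6001, 0.1662, 0.0282]
ee_rot: [1.473, 1.624, -0.879]
force: [0.3, -4.6, -2.0]
width: 0.402
F into wall -4.61 along -0.2 z -1.98 tq [-1.76 -0.02 -0.02]
```

```bash
python3 -m handwheel '[[0.4,0.0003,0,-0.0005,0,0,0],[0.4,0,0,0,0,0,0]]'; python3 st.py|grep F;  python3 tilt.py scene
```

```text
clock: 21.8
position: [0.6001, 0.1663, 0.0281]
ee_rot: [1.473, 1.623, -0.88]
force: [0.8, -6.0, -1.0]
width: 0.398
F into wall -6.03 along 0.2 z -0.98 tq [-1.98 -0.01  0.11]
scene 1689 440 c(w,t,z) [-0.0456  0.615   0.1221] n [-1.     0.003  0.029] face raised deg 88.3 yaw deg 0.2 z 0.067 0.16 t 0.572 0.658
 low pts [-0.0461  0.5862  0.0723] high [-0.0431  0.6194  0.1575]
```

```bash
python3 -m handwheel '[[0.4,0.0003,0,-0.0006,0,0,0],[0.4,0,0,0,0,0,0]]'; python3 st.py|grep F; python3 -m handwheel '[[0.4,0.0002,0,-0.0004,0,0,0],[0.4,0,0,0,0,0,0],[0.4,0,0,0,0,0,0]]';python3 st.py;  python3 tilt.py scene side
```

```text
clock: 22.05
position: [0.6001, 0.1664, 0.028]
ee_rot: [1.473, 1.623, -0.88]
force: [-0.9, -8.7, -1.0]
width: 0.403
F into wall -8.56 along -1.71 z -0.97 tq [-2.25  0.04  0.16]
clock: 22.35
position: [0.6002, 0.1665, 0.028]
ee_rot: [1.473, 1.622, -0.88]
force: [0.4, -8.6, -0.4]
width: 0.397
M [[-0.045, 0.995, 0.085], [0.471, 0.096, -0.877], [-0.881, 0.001, -0.473]] pos [0.6002 0.1665 0.028 ] wallN,T -0.0528 0.6135 q [-0.07  0.7  -0.    1.8  -0.72  0.79  0.58]
F into wall -8.55 along -0.47 z -0.45 tq [-2.4   0.11  0.14]
tool tilt deg 28.2 jaw yaw rel wall deg -0.07
scene 1687 418 c(w,t,z) [-0.0454  0.6154  0.1211] n [-0.999 -0.005  0.037] face raised deg 87.9 yaw deg -0.3 z 0.068 0.185 t 0.572 0.658
 low pts [-0.0461  0.5863  0.0724] high [-0.0423  0.6072  0.1625]
side 948 174 c(w,t,z) [-0.0544  0.601   0.158 ] n [-0.097  0.005 -0.995] face raised deg 174.5 yaw deg 3.1 z 0.151 0.171 t 0.572 0.656
 low pts [-0.0154  0.6012  0.1527] high [-0.1573  0.5896  0.1698]
```

```bash
python3 -m handwheel '[[0.4,0.0002,0,-0.0004,0,0,0],[0.4,0,0,0,0,0,0],[0.4,0,0,0,0,0,0]]';python3 st.py|grep F; python3 - <<'E'
from h import *
N=np.array([-.0975,.9952]);T=np.array([.9952,.0975])
for n in("scene","side"):
    q=cloud(n,np.load(f"pics/{n}0.npz")["d"]).reshape(-1,3); k=np.c_[q[:,:2]@N-.16,q[:,:2]@T,q[:,2]]
    k=k[(abs(k[:,0])<.008)&(k[:,1]>.5)&(k[:,1]<.72)&(k[:,2]>.07)&(k[:,2]<.165)]
    c=k.mean(0); nn=np.linalg.svd(k-c,full_matrices=False)[2][2]; print(n,len(k),c.round(4),(nn*-np.sign(nn[0])).round(4))
im,d=get_image("scene"); P=cloud("scene",d).reshape(-1,3); k=np.c_[P[:,:2]@N-.16,P[:,:2]@T,P[:,2]]
k=k[(abs(k[:,1]-.615)<.04)&(k[:,0]>-.1)&(k[:,0]<0)]
for lo in np.arange(.06,.19,.01):
    m=k[(k[:,2]>lo)&(k[:,2]<lo+.01)]; print(lo.round(2),len(m),np.percentile(m[:,0],[10,50,90]).round(4) if len(m)>5 else "")
cv2.imwrite("pics/s2.png",cv2.resize(cv2.convertScaleAbs(im[120:300,290:450],alpha=1.5),None,fx=3,fy=3))
E
```

```text
clock: 22.75
position: [0.6001, 0.1666, 0.028]
ee_rot: [1.473, 1.622, -0.881]
force: [-0.1, -9.8, -0.2]
width: 0.397
F into wall -9.74 along -1.09 z -0.22 tq [-2.59  0.13  0.23]
scene 1284 [-0.0009  0.6163  0.1191] [-1.0e+00  6.0e-04 -1.3e-03]
side 1526 [6.000e-04 6.070e-01 1.185e-01] [-1.e+00 -2.e-04  5.e-04]
0.06 5 
0.07 16 [-0.0469 -0.046  -0.045 ]
0.08 34 [-0.0469 -0.0458 -0.0449]
0.09 42 [-0.0471 -0.0459 -0.0449]
0.1 86 [-0.0971 -0.0474 -0.0455]
0.11 151 [-0.0876 -0.0687 -0.0458]
0.12 120 [-0.0948 -0.0661 -0.0453]
0.13 96 [-0.0923 -0.0813 -0.0454]
0.14 64 [-0.0921 -0.046  -0.0449]
0.15 374 [-0.0454 -0.0312 -0.0048]
0.16 79 [-0.0371 -0.0143 -0.0006]
0.17 78 [-0.0365 -0.0017 -0.0003]
0.18 158 [-0.0355 -0.0198 -0.0007]
```

View pics/s2.png

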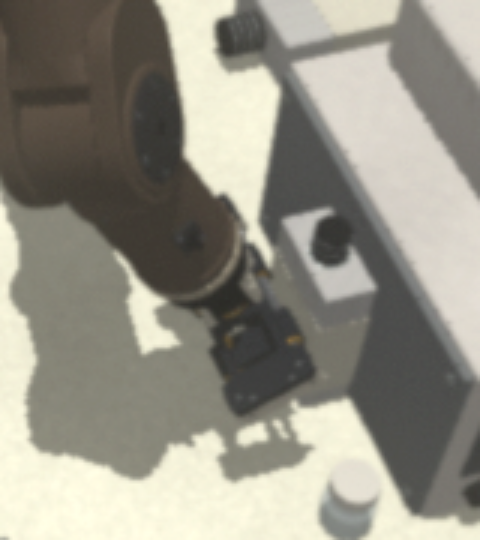

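The crop shows the tin upright, its top at (330,255), flush against the cover. Its face sits at w=-0.046 at every height from 0.07 to 0.15. Now I release and withdraw.

```bash
python3 -m handwheel '[[0.4,-0.0005,0,0.001,0,0,0],[0.4,-0.001,0,0.002,0,0,0],[0.4,-0.002,0,0.004,0,0,0],[0.4,-0.01,0,0.018,0,0,0],[0.4,-0.015,0,0.025,0,0,0],[0.4,-0.03,0,0.025,0,0,0],[0.4,-0.03,0,0.02,0,0,0],[0.4,0,0,0,0,0,0],[0.4,0,0,0,0,0,0]]'; python3 st.py; python3 tilt.py scene side; python3 - <<'E'
from h import *
N=np.array([-.0975,.9952]);T=np.array([.9952,.0975])
im,d=get_image("scene"); P=cloud("scene",d); Q=P.reshape(-1,3); k=np.c_[Q[:,:2]@N-.16,Q[:,:2]@T,Q[:,2]]
k=k[(abs(k[:,1]-.615)<.04)&(k[:,0]>-.055)&(k[:,0]<-.035)]
for lo in np.arange(.01,.15,.02):
    m=k[(k[:,2]>lo)&(k[:,2]<lo+.02)]; print(lo.round(2),len(m),np.median(m[:,0]).round(4) if len(m)>5 else "")
for nm,(a,b,c,e),zz in (("loupe",(352,185,376,212),(.038,.05)),("jar",(393,270,420,302),(.055,.07)),("box",(262,295,308,348),(.02,.035)),("mug",(150,235,208,290),(.07,.1))):
    q=P[b:e,a:c].reshape(-1,3); m=q[(q[:,2]>zz[0])&(q[:,2]<zz[1])]; print(nm,m[:,:2].mean(0).round(3),end=" ")
    q=cloud("scene",np.load("pics/scene0.npz")["d"])[b:e,a:c].reshape(-1,3); m=q[(q[:,2]>zz[0])&(q[:,2]<zz[1])]; print(m[:,:2].mean(0).round(3))
cv2.imwrite("pics/f.png",im)
E
```

```text
clock: 23.7
position: [0.6126, 0.042, 0.0615]
ee_rot: [1.475, 1.623, -0.879]
force: [0.2, 0.4, -1.1]
width: 0.398
M [[-0.044, 0.995, 0.085], [0.473, 0.096, -0.876], [-0.88, 0.001, -0.475]] pos [0.6126 0.042  0.0615] wallN,T -0.178 0.6138 q [ 0.09  0.69  0.05  1.72 -0.64  0.97  0.67]
F into wall 0.41 along 0.21 z -1.11 tq [-0.61 -0.    0.02]
tool tilt deg 28.3 jaw yaw rel wall deg -0.11
scene 1214 700 c(w,t,z) [-0.0458  0.6156  0.0919] n [-1.     0.002  0.008] face raised deg 89.5 yaw deg 0.1 z 0.012 0.16 t 0.572 0.657
 low pts [-0.0459  0.6131  0.0136] high [-0.0442  0.6181  0.1568]
side 1175 737 c(w,t,z) [-0.0445  0.6129  0.0925] n [-1.    -0.009  0.007] face raised deg 89.6 yaw deg -0.5 z 0.012 0.158 t 0.572 0.657
 low pts [-0.0442  0.591   0.0154] high [-0.0435  0.6146  0.1563]
0.01 72 -0.0459
0.03 86 -0.0462
0.05 73 -0.0461
0.07 90 -0.0462
0.09 90 -0.0462
0.11 94 -0.0461
0.13 93 -0.0456
loupe [0.471 0.155] [0.472 0.155]
jar [0.754 0.18 ] [0.755 0.181]
box [ 0.782 -0.115] [ 0.781 -0.115]
mug [ 0.593 -0.347] [ 0.593 -0.347]
```

View pics/f.png

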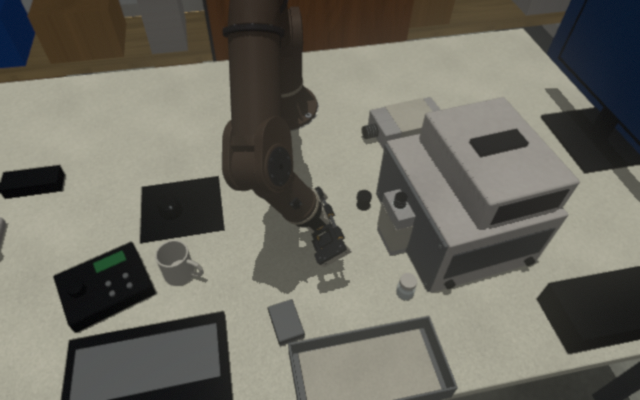

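The scene view shows the tin standing flat against the cover at (397,222), the gripper clear at (328,240), and the loupe, jar, box and mug where they were. I'm handing in now.

```bash
python3 -c "
from cell import *
print(sign_off())"
```

```text
the job is handed in; nothing more can be done
None
```

The job is handed in at about 24 s. The tin stands on its foot, flat against the comparator's side cover, and the robot is clear of it; `sign_off()` gave no verdict.

- **Leaning:** I gripped the cap, raised the tin and squared it to the wall, then let go with the cap on the cover and the tin leaning at about 58°.
- **Pushing in:** I pushed the foot in until the tin stood, then pressed for about half a second. The push reached about 9.7 N, measured at the wrist. I estimate 6 to 9.7 N of that reached the wall, since bench friction takes some; it was not measured directly.
- **Final position:** depth from both cameras puts the tin within about 0.5° of upright and within about 0.5° of square. Its front face is 44.5 to 46 mm from the measured wall, which means flush for a 45 mm tin. I could not check directly the distance from its centre to the comparator's origin.
- **Other things:** the loupe, jar, slide box and mug moved no more than 1 mm. The mouse was only checked by eye in the last picture and looked unmoved.

**What went wrong on the way:**
- The fingertips caught on the tin's shoulder when I opened the gripper, so I lifted them clear before withdrawing.
- The first two pushes got under the foot edge, with 5 to 7 N of vertical force, so I backed off and pushed low on the broad face instead.
- One depth fit during the final press read 2° off upright. It was a poor fit with the gripper in the way, and the slice-by-slice check and the later clear views showed the tin vertical.

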